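# Roll-test two small rolling pins and reject the warped one

## Robot

A 7-joint arm with a two-finger parallel gripper is mounted at the origin on a cart in front of the work surface, level with it; the furniture and walls round the work are solid. World frame = base frame: x ahead of the robot, y to its left, z up, the work surface at z = 0. Lengths are in m, angles in rad, forces in N, time in s.
With the tool pointing down it reaches from about 0.425 to 1.025 m from the base axis. Payload 3.6 kg.
Tool frame: the origin (TCP) lies on the centre line of the jaws, within the pads' length; the fingertips stand ahead of it and the grasp point (between the pads) lies 8 mm behind it (robot.tip_reach is the z of the fingertips in the tool frame, in m); z points along the fingers, y is the line along which they close (so a half turn about z gives the same grasp; the last joint's range is limited). The gripper opens to 85 mm and grips with 20 to 120 N. Pads are 22 mm wide; open, the fingers measure 114 mm over their backs; the gripper's body (76 mm by 85 mm) begins 54 mm behind the grasp point. The pads swing forward as they close: fully open they stand 13 mm farther back than shut.
Start: joints at [1.087, 0.591, 0.048, 1.609, -0.033, 0.943, -0.034], TCP at [0.276, -0.671, 0.242] pointing down, gripper open.
Joint ranges: [-2.69, 2.69], [-0.47, 2.24], [-1.27, 1.36], [0.19, 2.51], [-1.53, 4.68], [0.08, 2.07], [-3.09, 3.09]. Speed limits (rad/s): [2.57, 2.57, 3.14, 3.14, 3.14, 3.14, 3.14].

## Interface

Orientations are given as a unit quaternion [w, x, y, z].
In Python, from station import robot gives the robot as it stands.
- The arm moves only by the tool play_rows, never from a script. Its argument "plan" is a list of rows, each a list of 3 entries, a list of its own where there are three numbers: the shift along the world's x, y, z in mm, then the turn, a rotation vector about the world's x, y, z in rad, then the gripper's target within -1 to 1 (fully open at 1, half-way at 0, shut at -1). A call has exactly 5 rows; each row is the pose to reach, as a shift and turn from the pose commanded when the call began; what a row does not reach only later rows make up. A row lasts 1/10 s, in which the tool goes at most 50 mm and 8.59 degrees, less where a joint would pass 70% of its speed; a pose out of reach is approached as far as the arm can. A call with a gripper value outside its range is refused whole. The fingers move at their own pace and stop on an object; "force" is the grip in N (left out, the last holds). Time passes only in rows, so rows that repeat a pose let the fingers close, or fill a call up. It gives the time, the measured TCP pose, the force, the opening and the grip force at its end, in the units of the state.
- robot.state(): the state, without advancing time (a new reading comes with each control period).
- robot.snapshot(name): name is "scene" or "top" or "wrist"; returns a dict with "pixels" (480x640x3 uint8, red, green, blue), "depth" (480x640 float32, m along the optical axis (not along the pixel's ray), 0 where there is no reading), "camera_matrix" (3x3 intrinsics, pixels), "view" (4x4, takes a point from world to camera coordinates). Camera axes: x right, y down, z forward; pixel columns grow to the right and rows downward; lengths in m; the calibration is good to about 2 mm. A picture is of the moment at which its call begins.
- robot.close_job(): hands the job in; it is judged then, once.
Trained networks look in the newest picture that a camera, given by its name, has taken for a name from the list of things; names that differ only in an ending like _2 or _b are one class to them, and where a whole thing is asked for, a point or a joint stands for the part that bears it (a point fixed in the world has none). Each returns a list of dicts, best first, with "conf" (0 to 1); they miss things now and then, are a little off and sometimes report something else, mostly with a low value. They report only what shows in the picture. A call takes as long as a camera call.
- robot.search_frame(camera, name): "bbox" ([left, top, right, bottom] in pixels, round what is visible of it).
- robot.trace(camera, name): "mask" (480x640 bool, what is visible of it) and "bbox" ([left, top, right, bottom] in pixels, round what is visible of it).
- robot.place_of(camera, name): "pixel" ([column, row] in pixels: a listed point, or the origin of a listed thing).
The state is a dict: "time_s": time; "q": joint angles; "dq": joint speeds; "joint_efforts": joint torques, N m; "tool_pos": TCP position; "ee_rot": TCP orientation; "force": force on the tool from outside, world axes, zero at the start; "ft_torque": the same for the moment, N m; "grip_width": finger opening in m; "gripper_force": force on a finger pad.
Only numpy, scipy, OpenCV 4.12 (cv2) and the standard library are available. Lean on these libraries where they do the work, as an engineer would, in place of code of your own. Each camera call takes 0.05 s, during which the arm holds its last target. There are 200 camera calls.

## Task

Roll each of the two little wooden rolling pins along the board, pushing it without gripping or lifting it, until both lie against the lip at the board's far edge, and watch which one wobbles and lifts instead of rolling evenly. Then put that warped pin flat in the dark wooden tray and leave the true one lying on the board against the lip, with the things around undisturbed.

Things in the scene. Friction and masses are not known exactly. Their poses are not given: they have to be found in the camera images.
- board: wooden board with a lip, fixed: 150 mm along x (the rolling direction, away from the robot), 300 mm along y (left), origin under its middle on the worktop, top face 11 mm above it. The lip along the far edge rises 10 mm above the top; its near face is at x = 75 mm, so a pin touching it has its middle at x = 60 mm (a bowed one 54 to 63)
- lane_left (a point): foot of the lip's near face at the middle of the left lane, where the lip has a notch 70 mm wide that gives a finger room behind a pin's middle; axes as the board's
- lane_right (a point): the same for the right lane, 150 mm to the right of the other
- pin_a: light wooden handleless rolling pin, 120 mm long, 30 mm diameter, 70 g; origin at mid-length on its centre line, y axis along it, x and z turn as it rolls. Starts across the board by its near edge, in either lane. One pin is true: it stays level and turns evenly, travel / 15 mm. The other is bowed by 5 mm: it hangs and slides at each half turn; between, its middle or ends lift up to 5 mm
- pin_b: light wooden handleless rolling pin, 120 mm long, 30 mm diameter, 70 g; origin at mid-length on its centre line, y axis along it, x and z turn as it rolls. Starts across the board by its near edge, in either lane. May be the true or the bowed one. Pushed slowly from behind at about mid-height by upright fingers, the true pin rolls, and stops by itself within 20 mm; leaning fingers may jam it
- tray: dark wooden open tray, fixed, 100 x 190 mm outside (x, y), 28 mm high, walls 6 mm, floor 6 mm thick (inside 88 x 178 mm, 22 mm deep). Origin under its middle, on the worktop; long side along its y
- mug: white mug, 82 x 112 mm, 94 mm tall, origin at its underside; a bystander, loose
- spoon: steel spoon 188 mm long, 15 mm high, lying behind the board; a bystander, loose
- spice_jar: glass spice jar, 42 mm in diameter, 106 mm tall, upright behind the board, origin at its underside; a bystander, loose

How it is judged:
On the way, in this order (a step that is already met when the one before it is completed fails the run):
1. the true pin is rolling (turning, not dragged) along the middle of the board (x of pin_a in the frame of board between -0.03 and 0.035 m and y of pin_a in the frame of board between -0.15 and 0.15 m and z of pin_a in the frame of board below 0.036 m and angular speed of pin_a above 0.4 rad/s and contact force between the fingers and pin_a below 12 N), for 0.05 s.
2. both pins lie on the board at the lip (y of pin_a in the frame of board between -0.13 and 0.13 m and x of pin_a in the frame of board between 0.045 and 0.072 m and z of pin_a in the frame of board between 0.016 and 0.036 m and y of pin_b in the frame of board between -0.13 and 0.13 m and x of pin_b in the frame of board between 0.04 and 0.072 m and z of pin_b in the frame of board between 0.016 and 0.042 m), for 0.2 s.
At the end, for the whole second after the job is handed in: The bowed pin lies flat and still inside the tray, along it. The true pin lies still on the board against the lip: within about 15 mm of touching it and within about 11 degrees of parallel to it (y of pin_a in the frame of board between -0.13 and 0.13 m and x of pin_a in the frame of board between 0.045 and 0.072 m and z of pin_a in the frame of board between 0.016 and 0.036 m and linear speed of each of pin_a, pin_b below 0.02 m/s and angular speed of each of pin_a, pin_b below 0.5 rad/s and angle between the y axis of pin_a and the y axis of board, either way round below 0.2 rad and x of pin_b in the frame of tray between -0.044 and 0.044 m and y of pin_b in the frame of tray between -0.06 and 0.06 m and z of pin_b in the frame of tray between 0.012 and 0.032 m and angle between the y axis of pin_b and the y axis of tray, either way round below 0.8 rad).
It fails at once if a pin was gripped (over 12 N from the fingers) on the board before it had been rolled to the lip ((x of pin_a in the frame of board between -0.09 and 0.03 m and y of pin_a in the frame of board between -0.16 and 0.16 m and contact force between pin_a and board above 0.02 N and contact force between the fingers and pin_a above 12 N) or (x of pin_b in the frame of board between -0.09 and 0.03 m and y of pin_b in the frame of board between -0.16 and 0.16 m and contact force between pin_b and board above 0.02 N and contact force between the fingers and pin_b above 12 N)).
It fails at once if the true pin was lifted off the board (height (world z) of pin_a above 0.06 m).
It fails at once if a pin was knocked off onto the worktop (height (world z) of any of pin_a, pin_b below 0.018 m).
It fails at once if the mug, spoon or spice jar was disturbed (distance of any of mug, spoon, spice_jar from where it was at the start of the episode above 0.03 m).
It also fails if it takes over 69 s, if anything falls off the work surface, if the arm or the gripper's body presses on something with over 40 N, if the wrist force passes 120 N, or if a joint passes its speed limit or range.

## Working session

There is one attempt and no reset: what is moved stays moved. The work goes in short steps, Python scripts to look and compute and a tool call to move; the robot and the scene stay as the last step left them, time stands still between calls to the robot, and variables do not carry over. Pictures are saved under pics/ and viewed, at most 10 in all, crops included, and the job is handed in when it is done.

Besides the shell and the picture viewer there is one more tool, called as name(argument=value, ...) on one line, values as JSON. play_rows: Moves the arm, as the interface text tells. Its arguments: {"type":"object","properties":{"plan":{"type":"array"},"force":{"type":"number"}},"required":["plan"]}

```bash
mkdir -p pics; cat > h.py <<'E'
import numpy as np, cv2
from station import robot
def pt(s,u,v,d=None):
    u=float(u);v=float(v)
    K=s["camera_matrix"];T=np.linalg.inv(s["view"])
    if d is None:
        d=s["depth"][int(round(v)),int(round(u))]
    return (T@np.r_[np.linalg.inv(K)@[u,v,1]*d,1])[:3]
def onz(s,u,v,z):
    K=s["camera_matrix"];T=np.linalg.inv(s["view"])
    r=T[:3,:3]@np.linalg.inv(K)@[u,v,1];o=T[:3,3]
    return o+r*(z-o[2])/r[2]
def cloud(s,mask):
    v,u=np.nonzero(mask&(s["depth"]>0));d=s["depth"][v,u]
    K=s["camera_matrix"];T=np.linalg.inv(s["view"])
    p=np.linalg.inv(K)@np.vstack([u,v,np.ones(len(u))])*d
    return (T[:3,:3]@p).T+T[:3,3]
def save(s,n): cv2.imwrite("pics/"+n+".png",cv2.cvtColor(s["pixels"],cv2.COLOR_RGB2BGR))
E
python3 - <<'E'
from h import *
np.set_printoptions(precision=4,suppress=True)
st=robot.state();print(st["time_s"],st["tool_pos"],st["ee_rot"],st["grip_width"],robot.tip_reach)
for c in("scene","top"):
    s=robot.snapshot(c);save(s,c+"0")
    print(c,np.linalg.inv(s["view"])[:3,3])
    for n in("board","pin_a","tray","mug","spoon","spice_jar"):
        for r in robot.trace(c,n)[:3]:
            if r["conf"]<.3: continue
            p=cloud(s,r["mask"])
            rc=cv2.minAreaRect((p[:,:2]*1000).astype(np.float32))
            print(n,round(r["conf"],2),r["bbox"],np.percentile(p,[2,50,98],axis=0).round(3).tolist(),np.round(rc[0]),np.round(rc[1]),round(rc[2],1))
    for n in("lane_left","lane_right","board","tray","pin_a"):
        for r in robot.place_of(c,n)[:3]:
            print(n,round(r["conf"],2),r["pixel"],onz(s,*r["pixel"],.011 if 'lane' in n else 0.026 if 'pin' in n else 0))
E
```

```text
0.0 [ 0.2752 -0.6699  0.2411] [-0.0011  0.9811  0.1937 -0.0003] 0.08579334698169669 0.011
scene [0.1535 0.7655 0.841 ]
board 0.86 [252.0, 230.8, 397.4, 354.5] [[0.507, -0.029, 0.006], [0.605, 0.133, 0.012], [0.68, 0.262, 0.021]] [596. 107.] [317. 177.] 85.8
pin_a 0.79 [301.6, 289.9, 350.0, 335.8] [[0.528, 0.134, 0.021], [0.541, 0.202, 0.038], [0.561, 0.251, 0.043]] [552. 191.] [123.  43.] 84.8
pin_a 0.57 [346.0, 249.6, 385.1, 293.4] [[0.518, -0.011, 0.013], [0.532, 0.054, 0.038], [0.551, 0.106, 0.043]] [539.  31.] [155.  47.] 87.9
tray 0.58 [394.3, 168.7, 443.0, 225.1] [[0.492, -0.386, 0.001], [0.563, -0.289, 0.008], [0.627, -0.188, 0.03]] [ 568. -308.] [102. 236.] 19.2
mug 0.84 [186.7, 335.1, 238.5, 407.7] [[0.589, 0.393, 0.007], [0.628, 0.432, 0.057], [0.667, 0.472, 0.095]] [649. 421.] [ 91. 128.] 50.5
spoon 0.73 [229.1, 239.3, 285.6, 287.6] [[0.758, 0.048, -0.001], [0.774, 0.183, 0.006], [0.793, 0.218, 0.013]] [766. 132.] [178.  48.] 78.5
spice_jar 0.56 [287.5, 188.7, 305.9, 232.6] [[0.747, -0.037, 0.008], [0.758, -0.012, 0.071], [0.782, -0.004, 0.107]] [768. -22.] [38. 44.] 56.5

[... 1019 characters left out ...]
0.055], [0.666, 0.47, 0.095]] [642. 425.] [ 84. 115.] 72.1
spoon 0.79 [255.9, 189.4, 325.1, 215.4] [[0.755, 0.044, -0.003], [0.768, 0.177, 0.006], [0.788, 0.221, 0.015]] [769. 131.] [185.  43.] 84.0
spice_jar 0.86 [342.2, 187.2, 365.7, 224.6] [[0.744, -0.046, -0.003], [0.754, -0.026, 0.077], [0.834, 0.001, 0.109]] [800. -25.] [112.  51.] 8.2
lane_left 0.72 [260.2, 232.8] [0.6692 0.1813 0.011 ]
lane_right 0.73 [320.1, 245.7] [0.6653 0.0306 0.011 ]
lane_right 0.43 [245.0, 273.8] [0.5566 0.1894 0.011 ]
board 0.81 [282.0, 264.8] [0.6017 0.111  0.    ]
tray 0.6 [245.9, 277.2] [0.5528 0.1874 0.    ]
tray 0.55 [449.0, 310.7] [ 0.5691 -0.2924  0.    ]
pin_a 0.61 [304.8, 291.1] [0.538  0.0409 0.026 ]
```

View pics/top0.png

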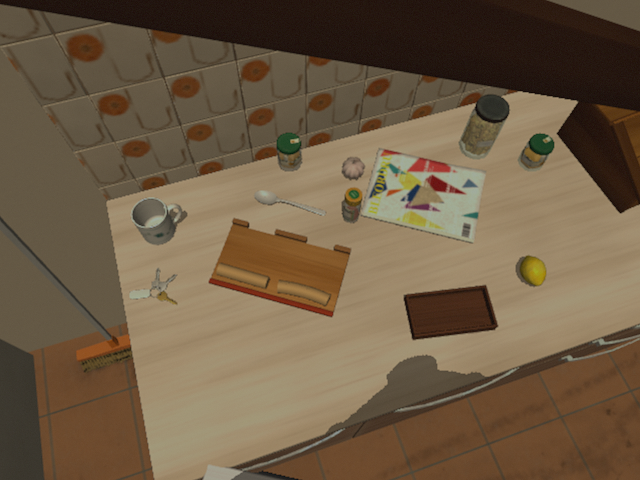

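```bash
python3 - <<'E'
from h import *
import cv2
a=cv2.imread("pics/scene0.png");cv2.imwrite("pics/scene0c.png",cv2.resize(a[150:420,170:490],None,fx=2.4,fy=2.2))
E
```

```text
(no output)
```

View pics/scene0c.png

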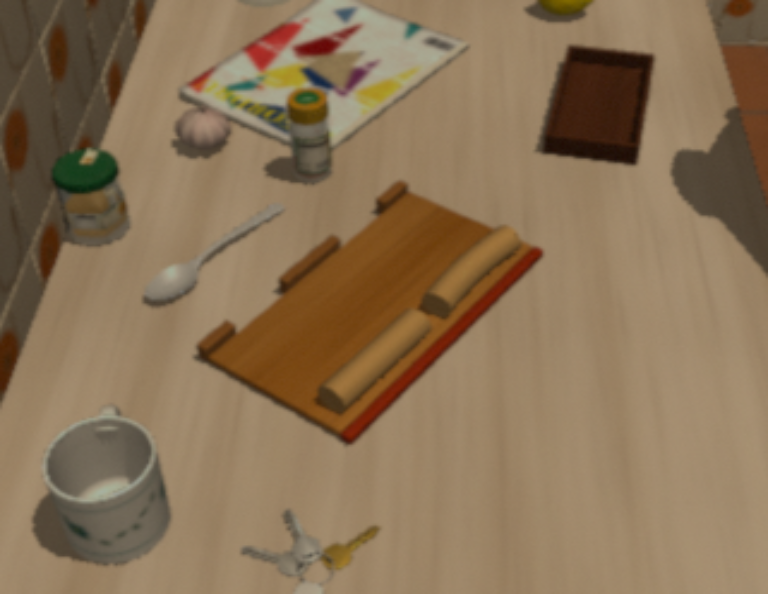

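The top view shows the board around (280,267), with the pins at (243,275) and (303,292) and the tray at (450,312). In the scene crop the right pin looks bowed. Next I move the arm over the tray and then the board for a close look.

play_rows(plan=[[[23, 37, 8], [0, 0, -0.09], 1], [[46, 74, 16], [0, 0, -0.18], 1], [[70, 112, 24], [0, 0, -0.27], 1], [[93, 148, 32], [0, 0, -0.36], 1], [[116, 185, 40], [0, 0, -0.45], 1]])

```text
time_s: 1.7
tool_pos: [0.3924, -0.4842, 0.2828]
ee_rot: [0.0, 0.999, -0.032, 0.0]
force: [0.9, -0.5, 0.8]
grip_width: 0.0854
gripper_force: 0.0
```

play_rows(plan=[[[23, 37, 4], [0, 0, 0], 1], [[46, 74, 8], [0, 0, 0], 1], [[70, 112, 12], [0, 0, 0], 1], [[93, 148, 16], [0, 0, 0], 1], [[114, 185, 20], [0, 0, 0], 1]])

```text
time_s: 2.2
tool_pos: [0.5066, -0.299, 0.3028]
ee_rot: [0.0, 1.0, -0.03, 0.0]
force: [0.8, -0.1, -0.2]
grip_width: 0.0853
gripper_force: 0.0
```

play_rows(plan=[[[0, 45, 0], [0, 0, 0], 1], [[0, 90, 0], [0, 0, 0], 1], [[0, 135, 0], [0, 0, 0], 1], [[0, 180, 0], [0, 0, 0], 1], [[0, 210, 0], [0, 0, 0], 1]])

```text
time_s: 2.7
tool_pos: [0.5054, -0.0868, 0.3026]
ee_rot: [-0.001, 1.0, -0.028, 0.0]
force: [-0.1, 0.1, -0.2]
grip_width: 0.0853
gripper_force: 0.0
```

play_rows(plan=[[[-5, 45, 0], [0, 0, 0], 1], [[-10, 90, 0], [0, 0, 0], 1], [[-15, 135, 0], [0, 0, 0], 1], [[-20, 180, 0], [0, 0, 0], 1], [[-20, 200, 0], [0, 0, 0], 1]])

```text
time_s: 3.2
tool_pos: [0.4845, 0.1144, 0.3028]
ee_rot: [-0.001, 1.0, -0.027, 0.0]
force: [-0.0, -0.1, 0.2]
grip_width: 0.0854
gripper_force: 0.0
```

```bash
python3 - <<'E'
from h import *
np.set_printoptions(precision=4,suppress=True)
st=robot.state();print(st["time_s"],st["tool_pos"],st["ee_rot"],st["grip_width"],robot.tip_reach)
c="wrist";s=robot.snapshot(c);save(s,c+"1");print(s["view"])
for n in("board","pin_a"):
    for r in robot.trace(c,n)[:3]:
        p=cloud(s,r["mask"]);
        if 'pin' in n: p=p[p[:,2]>.022]
        rc=cv2.minAreaRect((p[:,:2]*1000).astype(np.float32))
        print(n,round(r["conf"],2),r["bbox"],np.percentile(p,[2,50,98],axis=0).round(3).tolist(),np.round(rc[0]),np.round(rc[1]),round(rc[2],1))
for n in("lane_left","lane_right","board","pin_a"):
    for r in robot.place_of(c,n)[:3]:
        print(n,round(r["conf"],2),r["pixel"],onz(s,*r["pixel"],.011 if 'lane' in n else 0.026 if 'pin' in n else 0))
E
```

```text
3.2 [0.4845 0.1144 0.3028] [-0.0011  0.9996 -0.0268  0.0002] 0.08535839896908926 0.011
[[-0.0536 -0.9986 -0.002   0.1405]
 [-0.954   0.0506  0.2956  0.4002]
 [-0.2951  0.0178 -0.9553  0.5777]
 [ 0.      0.      0.      1.    ]]
board 0.95 [148.8, 2.7, 483.8, 167.0] [[0.51, -0.031, 0.009], [0.598, 0.111, 0.011], [0.65, 0.255, 0.012]] [579. 115.] [305. 143.] 86.9
pin_a 0.95 [162.0, 106.6, 300.6, 145.6] [[0.531, 0.132, 0.029], [0.548, 0.189, 0.039], [0.564, 0.247, 0.042]] [548. 190.] [121.  30.] 84.8
pin_a 0.67 [328.1, 108.5, 467.9, 151.6] [[0.521, -0.014, 0.029], [0.538, 0.043, 0.039], [0.554, 0.101, 0.041]] [537.  44.] [124.  34.] 85.0
board 0.58 [316.8, 70.1] [0.5934 0.1106 0.    ]
pin_a 0.95 [394.5, 127.5] [0.5388 0.0424 0.026 ]
pin_a 0.56 [230.9, 125.5] [0.5485 0.1914 0.026 ]
```

View pics/wrist1.png

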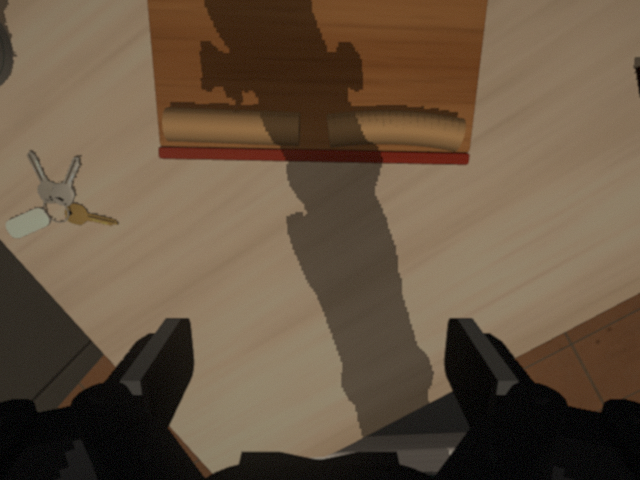

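The left pin looks straight, centred at (231,126) px, and the right one bowed at (395,128) px. I move down behind the left pin with the gripper half open and check the fingertip height in the wrist depth image.

play_rows(plan=[[[4, 16, -35], [0, 0, -0.01], 0], [[8, 32, -70], [0, 0, -0.015], 0], [[12, 48, -105], [0, 0, -0.015], 0], [[15, 64, -140], [0, 0, -0.015], 0], [[18, 79, -173], [0, 0, -0.015], 0]])

```text
time_s: 4.05
tool_pos: [0.5043, 0.1872, 0.1279]
ee_rot: [0.0, 0.999, -0.039, 0.0]
force: [1.6, -0.3, -1.0]
grip_width: 0.0428
gripper_force: 0.0
```

```bash
python3 - <<'E'
from h import *
np.set_printoptions(precision=4,suppress=True)
c="wrist";s=robot.snapshot(c);save(s,c+"2")
st=robot.state();print(st["time_s"],st["tool_pos"],st["ee_rot"],st["grip_width"],robot.tip_reach)
# fingers: points close to TCP
m=np.zeros((480,640),bool);m[250:480]=True
p=cloud(s,m);R=st["tool_pos"]
q=p-R;q=q[(abs(q[:,0])<.05)&(abs(q[:,1])<.08)&(q[:,2]>-.06)&(q[:,2]<.04)]
for sg in(1,-1):
    z=q[(q[:,1]*sg>0)]; print(sg,len(z),np.percentile(z,[0,2,50,98,100],axis=0) if len(z) else '')
    t=z[z[:,2]<z[:,2].min()+.004];print(t.min(0),t.max(0))
for r in robot.trace(c,"pin_a")[:3]:
    p=cloud(s,r["mask"]);p=p[p[:,2]>.022]
    rc=cv2.minAreaRect((p[:,:2]*1000).astype(np.float32))
    print(round(r["conf"],2),r["bbox"],np.round(rc[0]),np.round(rc[1]),round(rc[2],1))
E
```

```text
4.1 [0.502  0.1896 0.1235] [ 0.0007  0.9993 -0.0372 -0.003 ] 0.04256403540241571 0.011
1 4286 [[-0.0075  0.0175 -0.0053]
 [-0.0057  0.0178 -0.0012]
 [ 0.012   0.0201  0.0233]
 [ 0.0175  0.0365  0.0396]
 [ 0.0187  0.0459  0.04  ]]
[-0.0057  0.0177 -0.0053] [ 0.015   0.0244 -0.0014]
-1 4270 [[-0.0111 -0.052  -0.0059]
 [-0.0092 -0.0428 -0.0012]
 [ 0.0071 -0.0267  0.0232]
 [ 0.0129 -0.0232  0.0395]
 [ 0.014  -0.023   0.04  ]]
[-0.01   -0.0312 -0.0059] [ 0.0105 -0.0232 -0.0019]
0.97 [461.6, 134.2, 638.6, 201.8] [539.  59.] [94. 32.] 87.4
0.9 [188.5, 138.9, 426.5, 202.3] [548. 189.] [120.  30.] 84.8
```

View pics/wrist2.png

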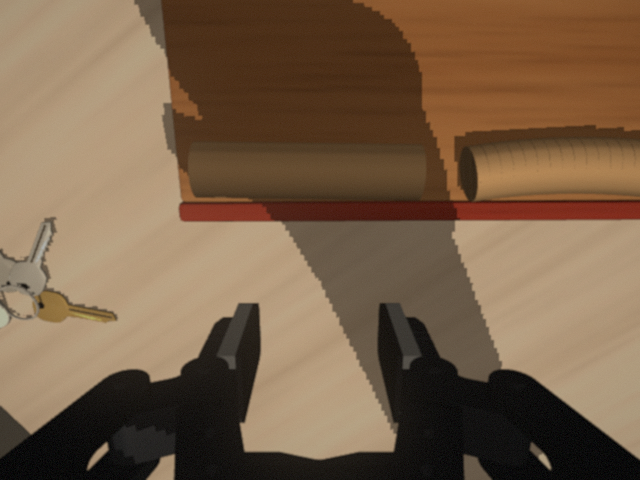

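Two upright fingers sit behind the left pin (188–426, 139–202 px). The fingertips measure about 6 mm below the TCP at half opening. Going down.

play_rows(plan=[[[0, 0, -30], [0, 0, 0], 0], [[0, 0, -60], [0, 0, 0], 0], [[0, 0, -85], [0, 0, 0], 0], [[0, 0, -100], [0, 0, 0], 0], [[0, 0, -100], [0, 0, 0], 0]])

```text
time_s: 4.65
tool_pos: [0.5036, 0.1861, 0.0291]
ee_rot: [0.001, 0.999, -0.039, -0.001]
force: [-1.4, -0.6, -0.3]
grip_width: 0.0427
gripper_force: 0.0
```

play_rows(plan=[[[2, 0, -3], [0, 0, 0], 0], [[4, 0, -5], [0, 0, 0], 0], [[6, 0, -6], [0, 0, 0], 0], [[8, 0, -6], [0, 0, 0], 0], [[8, 0, -6], [0, 0, 0], 0]])

```text
time_s: 5.15
tool_pos: [0.5123, 0.1885, 0.0238]
ee_rot: [-0.0, 0.999, -0.038, 0.001]
force: [-0.2, 0.4, -0.1]
grip_width: 0.0424
gripper_force: 0.0
```

play_rows(plan=[[[4, 0, 0], [0, 0, 0], 0], [[8, -0.5, 0], [0, 0, 0], 0], [[13, -1, 0], [0, 0, 0], 0], [[18, -1, 0], [0, 0, 0], 0], [[23, -1.5, 0], [0, 0, 0], 0]])

```text
time_s: 5.65
tool_pos: [0.5351, 0.1869, 0.0233]
ee_rot: [-0.0, 0.999, -0.038, 0.0]
force: [-0.4, -0.2, 0.5]
grip_width: 0.0427
gripper_force: 0.0
```

play_rows(plan=[[[5, -0.3, 0], [0, 0, 0], 0], [[10, -0.6, 0], [0, 0, 0], 0], [[15, -1, 0], [0, 0, 0], 0], [[20, -1.3, 0], [0, 0, 0], 0], [[25, -1.7, 0], [0, 0, 0], 0]])

```text
time_s: 6.15
tool_pos: [0.5599, 0.1852, 0.0233]
ee_rot: [-0.0, 0.999, -0.038, -0.0]
force: [0.8, -0.6, 1.0]
grip_width: 0.0427
gripper_force: 0.0
```

```bash
cat > pins.py <<'E'
from h import *
import sys
for c in sys.argv[1:]:
    s=robot.snapshot(c);save(s,"l_"+c);st=robot.state()
    print(c,round(st["time_s"],2),st["tool_pos"].round(4) if hasattr(st["tool_pos"],"round") else st["tool_pos"],st["ee_rot"])
    for r in robot.trace(c,"pin_a")[:3]:
        p=cloud(s,r["mask"]);p=p[(p[:,2]>.024)&(p[:,2]<.07)]
        if len(p)<30: continue
        rc=cv2.minAreaRect((p[:,:2]*1000).astype(np.float32))
        print(round(r["conf"],2),np.round(r["bbox"]),np.round(rc[0]),np.round(rc[1]),round(rc[2],1),"zmax",np.percentile(p[:,2],99).round(3))
E
python3 pins.py wrist top
```

```text
wrist 6.2 [0.5612 0.1851 0.0234] [-2.06126733e-04  9.99282382e-01 -3.78680379e-02  8.30621733e-04]
0.94 [ 96. 220. 519. 321.] [587. 186.] [121.  30.] 85.0 zmax 0.041
0.9 [539. 326. 637. 425.] [547. 106.] [55. 30.] 78.0 zmax 0.041
top 6.3 [0.56   0.1851 0.0233] [-5.21277335e-05  9.99285658e-01 -3.77906912e-02  1.83533950e-04]
0.7 [279. 278. 329. 308.] [533.  45.] [123.  33.] 85.4 zmax 0.044
```

play_rows(plan=[[[5, -0.3, 0], [0, 0, 0], 0], [[10, -0.6, 0], [0, 0, 0], 0], [[15, -1, 0], [0, 0, 0], 0], [[20, -1.3, 0], [0, 0, 0], 0], [[25, -1.7, 0], [0, 0, 0], 0]])

```text
time_s: 6.85
tool_pos: [0.5851, 0.1834, 0.0233]
ee_rot: [-0.0, 0.999, -0.038, 0.0]
force: [0.8, 0.3, 0.2]
grip_width: 0.0428
gripper_force: 0.0
```

play_rows(plan=[[[5, -0.3, 0], [0, 0, 0], 0], [[10, -0.6, 0], [0, 0, 0], 0], [[15, -1, 0], [0, 0, 0], 0], [[20, -1.3, 0], [0, 0, 0], 0], [[25, -1.7, 0], [0, 0, 0], 0]])

```text
time_s: 7.35
tool_pos: [0.6099, 0.1818, 0.0233]
ee_rot: [-0.0, 0.999, -0.038, -0.0]
force: [0.2, 0.8, 0.1]
grip_width: 0.0424
gripper_force: 0.0
```

play_rows(plan=[[[3, -0.2, 0], [0, 0, 0], 0], [[6, -0.4, 0], [0, 0, 0], 0], [[9, -0.6, 0], [0, 0, 0], 0], [[12, -0.8, 0], [0, 0, 0], 0], [[14, -1, 0], [0, 0, 0], 0]])

```text
time_s: 7.85
tool_pos: [0.6238, 0.1808, 0.0233]
ee_rot: [-0.0, 0.999, -0.038, 0.0]
force: [-0.3, -0.1, -0.5]
grip_width: 0.0426
gripper_force: 0.0
```

```bash
python3 pins.py wrist top
```

```text
wrist 7.9 [0.6242 0.1807 0.0233] [-5.66557190e-05  9.99288869e-01 -3.77048240e-02  3.15519543e-04]
0.91 [100. 221. 522. 318.] [651. 181.] [121.  29.] 85.5 zmax 0.041
top 8.0 [0.6236 0.1807 0.0233] [-4.20410517e-07  9.99291820e-01 -3.76278850e-02 -3.66114056e-06]
0.55 [277. 280. 330. 309.] [533.  46.] [123.  33.] 84.8 zmax 0.045
```

play_rows(plan=[[[1, 0, 0], [0, 0, 0], 0], [[2, 0, 0], [0, 0, 0], 0], [[3, 0, 0], [0, 0, 0], 0], [[4, 0, 0], [0, 0, 0], 0], [[5, 0, 0], [0, 0, 0], 0]])

```text
time_s: 8.55
tool_pos: [0.6286, 0.1808, 0.0233]
ee_rot: [-0.0, 0.999, -0.038, -0.0]
force: [-0.8, -0.1, 0.5]
grip_width: 0.0429
gripper_force: 0.0
```

```bash
python3 pins.py wrist; python3 - <<'E'
from h import *
s=robot.snapshot("wrist")
p=cloud(s,np.ones((480,640),bool))
# lip tops: z 0.017..0.026, within board area
q=p[(p[:,2]>.017)&(p[:,2]<.0235)&(p[:,0]>.655)&(p[:,0]<.70)&(p[:,1]>-.05)&(p[:,1]<.27)]
for y in np.arange(-.05,.27,.02):
    t=q[(q[:,1]>y)&(q[:,1]<y+.02)]
    if len(t)>5: print(round(y,2),len(t),t[:,0].min().round(4),np.median(t[:,0]).round(4),t[:,0].max().round(4),np.median(t[:,2]).round(4))
E
```

```text
wrist 8.6 [0.6288 0.1808 0.0233] [-3.47093437e-05  9.99292746e-01 -3.76030196e-02  1.39339217e-04]
0.96 [101. 220. 521. 319.] [655. 181.] [121.  31.] 85.9 zmax 0.041
0.07 1650 0.669 0.676 0.6823 0.0204
0.09 2498 0.6703 0.6775 0.6838 0.0204
0.11 2520 0.6644 0.6789 0.6853 0.0204
0.13 2016 0.6655 0.68 0.6862 0.0203
0.15 39 0.6674 0.6681 0.669 0.0232
0.19 23 0.6708 0.6717 0.6721 0.0217
0.21 1987 0.6716 0.6864 0.6926 0.0203
0.23 2458 0.6736 0.6878 0.6941 0.0204
0.25 475 0.6826 0.6884 0.6943 0.0202
```

play_rows(plan=[[[1.5, 0, 0], [0, 0, 0], 0], [[3, 0, 0], [0, 0, 0], 0], [[4.5, 0, 0], [0, 0, 0], 0], [[6, 0, 0], [0, 0, 0], 0], [[7, 0, 0], [0, 0, 0], 0]])

```text
time_s: 9.2
tool_pos: [0.6358, 0.1808, 0.0233]
ee_rot: [-0.0, 0.999, -0.038, 0.0]
force: [-0.2, 0.5, -0.1]
grip_width: 0.0426
gripper_force: 0.0
```

```bash
python3 pins.py wrist
```

```text
wrist 9.25 [0.6359 0.1807 0.0233] [-3.16833980e-05  9.99291865e-01 -3.76261972e-02  1.90636098e-04]
0.97 [103. 220. 523. 320.] [663. 180.] [122.  29.] 85.6 zmax 0.041
0.37 [ 74. 170. 638. 480.] [650. 181.] [120.  53.] 85.7 zmax 0.068
```

play_rows(plan=[[[-5, 0, 0], [0, 0, 0], 0], [[-15, 0, 0], [0, 0, 0], 0], [[-25, 0, 15], [0, 0, 0], 0], [[-35, 0, 45], [0, 0, 0], 0], [[-50, 0, 70], [0, 0, 0], 0]])

```text
time_s: 9.8
tool_pos: [0.5844, 0.1807, 0.0939]
ee_rot: [0.0, 0.999, -0.038, -0.0]
force: [0.2, 0.6, 0.4]
grip_width: 0.043
gripper_force: 0.0
```

play_rows(plan=[[[-20, -30, 0], [0, 0, 0], 0], [[-40, -60, 0], [0, 0, 0], 0], [[-60, -90, 0], [0, 0, 0], 0], [[-80, -120, 0], [0, 0, 0], 0], [[-88, -132, 0], [0, 0, 0], 0]])

```text
time_s: 10.3
tool_pos: [0.4931, 0.0453, 0.0932]
ee_rot: [0.001, 0.999, -0.039, -0.002]
force: [0.0, -0.0, 0.2]
grip_width: 0.0429
gripper_force: 0.0
```

```bash
python3 pins.py wrist top
```

```text
wrist 10.35 [0.4928 0.0444 0.0931] [ 0.00165257  0.99920034 -0.03986146 -0.00264877]
0.78 [171. 140. 459. 218.] [537.  44.] [125.  34.] 85.1 zmax 0.042
top 10.45 [0.4974 0.0489 0.0935] [-2.47475532e-04  9.99277832e-01 -3.79960235e-02  2.35519036e-04]
```

play_rows(plan=[[[0, 0, -25], [0, 0, 0], 0], [[0, 0, -50], [0, 0, 0], 0], [[0, 0, -65], [0, 0, 0], 0], [[0, 0, -70], [0, 0, 0], 0], [[0, 0, -70], [0, 0, 0], 0]])

```text
time_s: 11.0
tool_pos: [0.4983, 0.0505, 0.0227]
ee_rot: [-0.0, 0.999, -0.036, 0.0]
force: [0.2, 0.1, -1.0]
grip_width: 0.043
gripper_force: 0.0
```

play_rows(plan=[[[5, -0.3, 0], [0, 0, 0], 0], [[10, -0.6, 0], [0, 0, 0], 0], [[15, -1, 0], [0, 0, 0], 0], [[20, -1.3, 0], [0, 0, 0], 0], [[25, -1.7, 0], [0, 0, 0], 0]])

```text
time_s: 11.5
tool_pos: [0.5233, 0.047, 0.0237]
ee_rot: [-0.0, 0.999, -0.038, 0.0]
force: [0.0, 0.4, 0.1]
grip_width: 0.0425
gripper_force: 0.1
```

play_rows(plan=[[[5, -0.3, 0], [0, 0, 0], 0], [[10, -0.6, 0], [0, 0, 0], 0], [[15, -1, 0], [0, 0, 0], 0], [[20, -1.3, 0], [0, 0, 0], 0], [[25, -1.7, 0], [0, 0, 0], 0]])

```text
time_s: 12.0
tool_pos: [0.548, 0.0454, 0.0233]
ee_rot: [-0.0, 0.999, -0.038, -0.0]
force: [-0.1, 0.2, -0.4]
grip_width: 0.0429
gripper_force: 0.0
```

```bash
python3 pins.py wrist
```

```text
wrist 12.05 [0.5493 0.0453 0.0234] [-1.51490409e-04  9.99286120e-01 -3.77666811e-02  9.51949950e-04]
0.8 [119. 215. 541. 318.] [576.  40.] [119.  32.] 85.4 zmax 0.044
0.78 [ 0.  0. 42. 60.] [649. 121.] [ 5. 15.] 71.8 zmax 0.031
```

play_rows(plan=[[[5, -0.4, 0], [0, 0, 0], 0], [[10, -0.8, 0], [0, 0, 0], 0], [[15, -1.2, 0], [0, 0, 0], 0], [[20, -1.6, 0], [0, 0, 0], 0], [[25, -2, 0], [0, 0, 0], 0]])

```text
time_s: 12.6
tool_pos: [0.5728, 0.0433, 0.0233]
ee_rot: [0.0, 0.999, -0.038, -0.0]
force: [-0.8, -0.1, 0.6]
grip_width: 0.0427
gripper_force: 0.1
```

```bash
python3 pins.py wrist
```

```text
wrist 12.65 [0.5742 0.0433 0.0234] [-1.43727887e-04  9.99287396e-01 -3.77340426e-02  9.06288631e-04]
0.9 [112. 211. 543. 325.] [601.  39.] [124.  33.] 86.1 zmax 0.044
0.81 [  0.  39.  55. 154.] [657. 121.] [ 8. 30.] 72.6 zmax 0.037
```

play_rows(plan=[[[5, -0.4, 0], [0, 0, 0], 0], [[10, -0.8, 0], [0, 0, 0], 0], [[15, -1.2, 0], [0, 0, 0], 0], [[20, -1.6, 0], [0, 0, 0], 0], [[25, -2, 0], [0, 0, 0], 0]])

```text
time_s: 13.2
tool_pos: [0.5981, 0.0413, 0.0233]
ee_rot: [-0.0, 0.999, -0.038, 0.0]
force: [-0.7, 0.3, -0.7]
grip_width: 0.0426
gripper_force: 0.0
```

play_rows(plan=[[[3, -0.2, 0], [0, 0, 0], 0], [[6, -0.4, 0], [0, 0, 0], 0], [[9, -0.6, 0], [0, 0, 0], 0], [[12, -0.8, 0], [0, 0, 0], 0], [[14, -1, 0], [0, 0, 0], 0]])

```text
time_s: 13.7
tool_pos: [0.6118, 0.0404, 0.0233]
ee_rot: [-0.0, 0.999, -0.038, 0.0]
force: [-0.9, 0.4, 0.4]
grip_width: 0.0429
gripper_force: 0.0
```

```bash
python3 pins.py wrist
```

```text
wrist 13.75 [0.6122 0.0403 0.0234] [-4.80645796e-05  9.99291668e-01 -3.76302964e-02  3.46760346e-04]
0.86 [  1. 177.  76. 282.] [658. 125.] [14. 30.] 83.4 zmax 0.041
0.66 [114. 210. 542. 320.] [641.  36.] [125.  33.] 86.1 zmax 0.042
```

play_rows(plan=[[[2, 0, 0], [0, 0, 0], 0], [[4, 0, 0], [0, 0, 0], 0], [[6, 0, 0], [0, 0, 0], 0], [[8, 0, 0], [0, 0, 0], 0], [[9, 0, 0], [0, 0, 0], 0]])

```text
time_s: 14.3
tool_pos: [0.6207, 0.0404, 0.0233]
ee_rot: [-0.0, 0.999, -0.038, 0.0]
force: [0.4, -0.5, -0.3]
grip_width: 0.0427
gripper_force: 0.1
```

```bash
python3 pins.py wrist
```

```text
wrist 14.35 [0.6209 0.0404 0.0233] [-8.56425033e-06  9.99291952e-01 -3.76241224e-02  1.43578401e-04]
0.83 [117. 220. 542. 333.] [646.  35.] [125.  33.] 85.4 zmax 0.042
0.63 [  0. 206.  82. 306.] [658. 127.] [16. 30.] 85.4 zmax 0.041
```

play_rows(plan=[[[1, 0, 0], [0, 0, 0], 0], [[2, 0, 0], [0, 0, 0], 0], [[3, 0, 0], [0, 0, 0], 0], [[4, 0, 0], [0, 0, 0], 0], [[5, 0, 0], [0, 0, 0], 0]])

```text
time_s: 14.9
tool_pos: [0.6256, 0.0404, 0.0233]
ee_rot: [-0.0, 0.999, -0.038, 0.0]
force: [0.4, -0.3, 0.4]
grip_width: 0.0428
gripper_force: 0.1
```

```bash
python3 pins.py wrist
```

```text
wrist 14.95 [0.6259 0.0404 0.0233] [-4.58298530e-05  9.99292440e-01 -3.76108679e-02  1.98245986e-04]
0.75 [119. 222. 543. 334.] [651.  35.] [124.  33.] 85.2 zmax 0.043
0.69 [  0. 221.  85. 320.] [658. 128.] [18. 31.] 86.8 zmax 0.041
```

View pics/l_wrist.png

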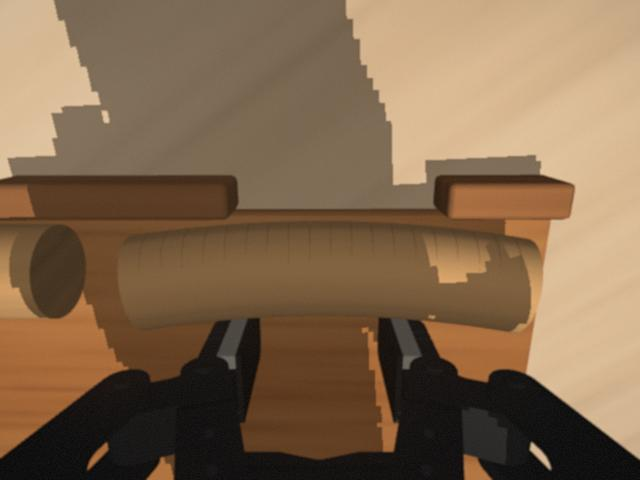

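The bowed pin (119–543 px) lies at the lip with its middle at the notch (237–437 px), and the true pin is at the lip on the left. I now back off and lift to grasp the bowed pin at its middle.

play_rows(plan=[[[-5, 0, 0], [0, 0, 0], 0], [[-15, 0, 0], [0, 0, 0], 0], [[-20, 0, 30], [0, 0, 0], 0], [[-20, 0, 70], [0, 0, 0], 0], [[-20, 0, 115], [0, 0, 0], 1]])

```text
time_s: 15.5
tool_pos: [0.6029, 0.0402, 0.1382]
ee_rot: [0.0, 0.999, -0.037, -0.002]
force: [1.3, -0.4, -0.3]
grip_width: 0.0557
gripper_force: 0.0
```

play_rows(plan=[[[10, 0, 10], [0, 0, 0.14], 1], [[20, 0, 20], [0, 0, 0.28], 1], [[30, -2, 20], [0, 0, 0.42], 1], [[40, -4, 20], [0, 0, 0.56], 1], [[45, -5, 20], [0, 0, 0.7], 1]])

```text
time_s: 16.0
tool_pos: [0.6502, 0.0349, 0.1583]
ee_rot: [0.0, 0.951, 0.31, -0.0]
force: [0.0, 0.4, 0.6]
grip_width: 0.0853
gripper_force: 0.0
```

```bash
python3 pins.py wrist top; python3 - <<'E'
from h import *
np.set_printoptions(precision=3,suppress=True)
print(np.array(robot.state()["q"]))
s=robot.snapshot("top")
r=robot.trace("top","tray")[0];p=cloud(s,r["mask"]);print(r["bbox"],r["conf"])
p=p[(p[:,2]>.022)&(p[:,2]<.034)];print(cv2.minAreaRect((p[:,:2]*1000).astype(np.float32)))
E
```

```text
wrist 16.05 [0.6508 0.0345 0.1581] [1.79008553e-04 9.50301075e-01 3.11332320e-01 1.46565969e-04]
0.85 [  8.   0. 226. 161.] [663. 180.] [121.  30.] 85.6 zmax 0.042
top 16.15 [0.6495 0.035  0.1579] [-2.76035027e-04  9.52065197e-01  3.05894307e-01 -6.76975599e-04]
0.67 [235. 222. 289. 245.] [660. 182.] [120.  35.] 85.1 zmax 0.044
[ 0.093  0.613 -0.317  1.836  0.27   0.736 -1.32 ]
[405.2, 285.0, 496.9, 342.7] 0.88
((560.466796875, -289.83392333984375), (101.52978515625, 191.6005859375), 18.785655975341797)
```

play_rows(plan=[[[0, 0, 0], [0, 0, -0.14], 1], [[0, 0, 0], [0, 0, -0.28], 1], [[0, 0, 0], [0, 0, -0.42], 1], [[0, 0, 0], [0, 0, -0.56], 1], [[0, 0, 0], [0, 0, -0.7], 1]])

```text
time_s: 16.8
tool_pos: [0.6498, 0.0358, 0.1583]
ee_rot: [0.0, 0.999, -0.041, -0.0]
force: [0.0, 0.8, 0.5]
grip_width: 0.0854
gripper_force: 0.0
```

play_rows(plan=[[[0, 0, 0], [0, 0, -0.14], 1], [[0, 0, 0], [0, 0, -0.28], 1], [[0, 0, 0], [0, 0, -0.42], 1], [[0, 0, 0], [0, 0, -0.56], 1], [[0, 0, 0], [0, 0, -0.7], 1]])

```text
time_s: 17.3
tool_pos: [0.6498, 0.0359, 0.1584]
ee_rot: [0.0, 0.925, -0.381, -0.0]
force: [0.8, -0.5, -0.9]
grip_width: 0.0859
gripper_force: 0.0
```

play_rows(plan=[[[0, 0, 0], [0, 0, -0.14], 1], [[0, 0, 0], [0, 0, -0.28], 1], [[0, 0, 0], [0, 0, -0.42], 1], [[0, 0, 0], [0, 0, -0.56], 1], [[0, 0, 0], [0, 0, -0.7], 1]])

```text
time_s: 17.8
tool_pos: [0.6499, 0.036, 0.1584]
ee_rot: [-0.0, 0.738, -0.675, -0.0]
force: [-0.1, -0.5, -0.5]
grip_width: 0.0855
gripper_force: 0.0
```

play_rows(plan=[[[0, 0, -15], [0, 0, -0.1], 1], [[0, 0, -30], [0, 0, -0.17], 1], [[0, 0, -45], [0, 0, -0.17], 1], [[0, 0, -50], [0, 0, -0.17], 1], [[0, 0, -50], [0, 0, -0.17], 1]])

```text
time_s: 18.3
tool_pos: [0.6496, 0.0356, 0.1073]
ee_rot: [-0.001, -0.681, 0.733, 0.001]
force: [0.4, 0.2, 0.0]
grip_width: 0.0853
gripper_force: 0.0
```

```bash
python3 pins.py wrist top; python3 - <<'E'
from h import *
np.set_printoptions(precision=3,suppress=True)
print(np.array(robot.state()["q"]))
E
```

```text
wrist 18.35 [0.6503 0.0354 0.1081] [-1.26931836e-04 -6.80504787e-01  7.32743583e-01  2.45670686e-04]
0.75 [289. 379. 342. 460.] [659. 138.] [38. 30.] 85.3 zmax 0.041
0.7 [300. 134. 371. 376.] [643.  36.] [125.  34.] 85.3 zmax 0.041
top 18.45 [0.6511 0.0352 0.1089] [ 5.82949744e-04 -6.80295073e-01  7.32938040e-01 -3.20063007e-04]
0.71 [247. 226. 288. 246.] [657. 168.] [93. 34.] 88.4 zmax 0.045
0.63 [292. 243. 344. 264.] [638.  37.] [121.  34.] 85.4 zmax 0.045
[-0.333  0.685  0.311  1.878 -0.336  0.628 -3.03 ]
```

View pics/l_wrist.png

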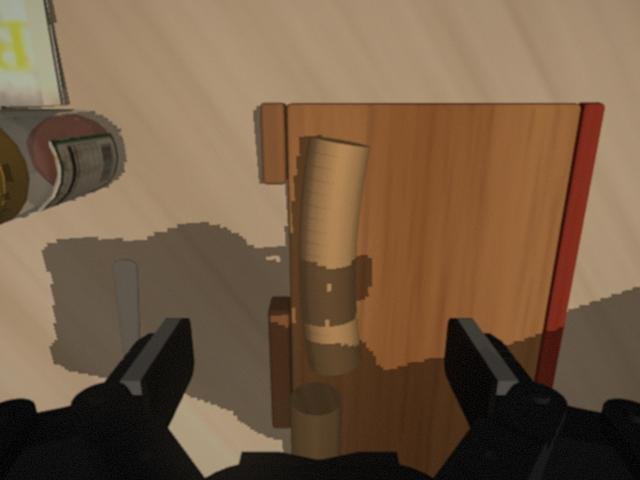

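The bowed pin (300–371, 134–376 px) has settled back a few mm to x≈0.644 and is still inside the required band. The true pin stays at the lip. I shift 6 mm, go down and grip.

play_rows(plan=[[[-6, 0, -20], [0, 0, 0], 1], [[-6, 0, -45], [0, 0, 0], 1], [[-6, 0, -70], [0, 0, 0], 1], [[-6, 0, -82], [0, 0, 0], 1], [[-6, 0, -84], [0, 0, 0], 1]], force=30)

```text
time_s: 19.0
tool_pos: [0.6438, 0.0353, 0.0233]
ee_rot: [-0.001, -0.68, 0.733, 0.001]
force: [-0.0, -0.0, 0.2]
grip_width: 0.0854
gripper_force: 0.0
```

play_rows(plan=[[[0, 0, 0], [0, 0, 0], 0.4], [[0, 0, 0], [0, 0, 0], 0], [[0, 0, 0], [0, 0, 0], -0.3], [[0, 0, 0], [0, 0, 0], -0.6], [[0, 0, 0], [0, 0, 0], -0.6]], force=30)

```text
time_s: 19.5
tool_pos: [0.6452, 0.0354, 0.0254]
ee_rot: [0.001, -0.68, 0.733, -0.0]
force: [0.2, 0.6, 5.7]
grip_width: 0.0292
gripper_force: 29.4
```

play_rows(plan=[[[0, 0, 0], [0, 0, 0], -0.6], [[0, 0, 0], [0, 0, 0], -0.6], [[0, 0, 5], [0, 0, 0], -0.6], [[0, 0, 15], [0, 0, 0], -0.6], [[0, 0, 30], [0, 0, 0], -0.6]])

```text
time_s: 20.0
tool_pos: [0.6437, 0.0354, 0.0544]
ee_rot: [-0.001, -0.68, 0.733, 0.001]
force: [0.3, 0.7, -0.4]
grip_width: 0.0289
gripper_force: 29.7
```

play_rows(plan=[[[0, 0, 35], [0, 0, 0], -0.6], [[-5, -15, 70], [0, 0, 0], -0.6], [[-12, -45, 95], [0, 0, 0.05], -0.6], [[-20, -85, 110], [0, 0, 0.1], -0.6], [[-30, -125, 115], [0, 0, 0.15], -0.6]])

```text
time_s: 20.5
tool_pos: [0.616, -0.0906, 0.1728]
ee_rot: [-0.002, 0.735, -0.679, 0.002]
force: [1.1, -1.0, -0.6]
grip_width: 0.0288
gripper_force: 29.8
```

play_rows(plan=[[[-11, -45, 0], [0, 0, 0.06], -0.6], [[-22, -90, 0], [0, 0, 0.12], -0.6], [[-33, -135, 0], [0, 0, 0.18], -0.6], [[-44, -175, 0], [0, 0, 0.25], -0.6], [[-51, -200, 0], [0, 0, 0.25], -0.6]])

```text
time_s: 21.0
tool_pos: [0.5614, -0.2947, 0.1708]
ee_rot: [0.001, 0.811, -0.585, 0.001]
force: [-0.2, -0.6, 0.1]
grip_width: 0.029
gripper_force: 29.8
```

```bash
python3 pins.py wrist top; python3 - <<'E'
from h import *
np.set_printoptions(precision=3,suppress=True)
print(np.array(robot.state()["q"]),robot.state()["grip_width"])
for c in("wrist","top"):
    s=robot.snapshot(c)
    for r in robot.trace(c,"tray")[:1]:
        p=cloud(s,r["mask"]);print(r["bbox"],r["conf"])
        p=p[(p[:,2]>.022)&(p[:,2]<.034)]
        if len(p)>20: print(cv2.minAreaRect((p[:,:2]*1000).astype(np.float32)))
E
```

```text
wrist 21.05 [ 0.5597 -0.2995  0.1711] [ 0.00268155  0.80940653 -0.58723889  0.00208845]
top 21.15 [ 0.5621 -0.2928  0.1705] [ 5.78311915e-04  8.10731366e-01 -5.85417609e-01  7.35555183e-04]
0.68 [233. 221. 285. 246.] [659. 182.] [122.  34.] 83.5 zmax 0.044
0.64 [134. 201. 180. 246.] [635. 427.] [ 83. 100.] 69.7 zmax 0.07
[ 0.248  0.572  0.224  1.886 -0.188  0.704 -2.236] 0.028966319601880307
[233.1, 74.1, 401.8, 315.3] 0.98
((568.396240234375, -306.26104736328125), (100.34245300292969, 159.4813995361328), 18.834644317626953)
[448.3, 299.0, 497.1, 336.0] 0.94
((534.9348754882812, -349.8207702636719), (48.52534103393555, 116.15516662597656), 44.425941467285156)
```

View pics/l_wrist.png

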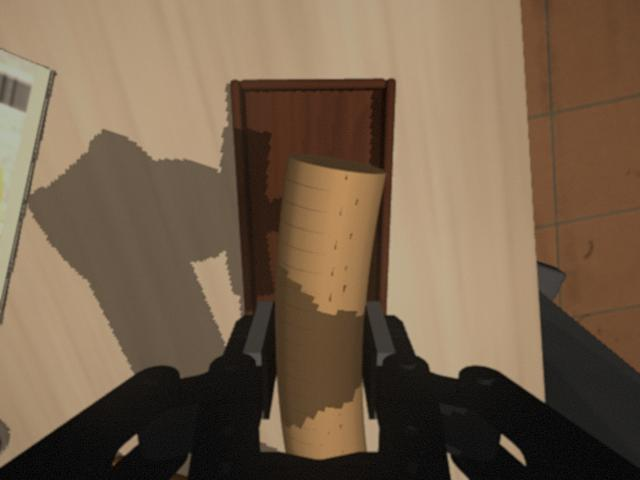

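The tray (232–395 px wide) lies right under the gripped pin and is aligned with it. I lower the pin in two stages.

play_rows(plan=[[[1, 2, -25], [0, 0, 0], -0.6], [[1, 2, -55], [0, 0, 0], -0.6], [[1, 2, -85], [0, 0, 0], -0.6], [[1, 2, -105], [0, 0, 0], -0.6], [[1, 2, -115], [0, 0, 0], -0.6]])

```text
time_s: 21.9
tool_pos: [0.5641, -0.2853, 0.0523]
ee_rot: [-0.0, 0.813, -0.582, -0.002]
force: [-0.0, 0.1, 1.0]
grip_width: 0.0291
gripper_force: 29.8
```

play_rows(plan=[[[0, 0, -10], [0, 0, 0], -0.6], [[0, 0, -18], [0, 0, 0], -0.6], [[0, 0, -25], [0, 0, 0], -0.6], [[0, 0, -31], [0, 0, 0], -0.6], [[0, 0, -35], [0, 0, 0], -0.6]])

```text
time_s: 22.4
tool_pos: [0.5647, -0.2877, 0.0201]
ee_rot: [-0.0, 0.812, -0.583, -0.0]
force: [-6.9, 3.7, 36.5]
grip_width: 0.0291
gripper_force: 33.2
```

play_rows(plan=[[[0, 0, 1.5], [0, 0, 0], -0.6], [[0, 0, 2], [0, 0, 0], -0.2], [[0, 0, 2], [0, 0, 0], 0], [[0, 0, 2], [0, 0, 0], 0.05], [[0, 0, 2], [0, 0, 0], 0.05]])

```text
time_s: 22.9
tool_pos: [0.5645, -0.2876, 0.0212]
ee_rot: [-0.0, 0.812, -0.583, -0.0]
force: [-0.6, 0.2, -0.6]
grip_width: 0.045
gripper_force: 0.0
```

play_rows(plan=[[[0, 0, 5], [0, 0, 0], 0.05], [[0, 0, 15], [0, 0, 0], 0.05], [[0, 0, 35], [0, 0, 0], 0.05], [[0, 0, 70], [0, 0, 0], 0.05], [[0, 0, 110], [0, 0, 0], 0.05]])

```text
time_s: 23.4
tool_pos: [0.5637, -0.2872, 0.1321]
ee_rot: [0.0, 0.812, -0.583, -0.001]
force: [-0.5, -0.4, 0.4]
grip_width: 0.0451
gripper_force: 0.0
```

play_rows(plan=[[[0, 0, 30], [0, 0, 0], 0.05], [[0, 0, 60], [0, 0, 0], 0.05], [[0, 0, 80], [0, 0, 0], 0.05], [[-10, 0, 90], [0, 0, 0], 0.05], [[-10, 0, 90], [0, 0, 0], 0.05]])

```text
time_s: 23.9
tool_pos: [0.5532, -0.2884, 0.223]
ee_rot: [0.0, 0.812, -0.584, 0.001]
force: [-0.3, -1.0, -0.6]
grip_width: 0.0449
gripper_force: 0.0
```

```bash
python3 pins.py wrist scene top; python3 - <<'E'
from h import *
s=robot.snapshot("scene");a=cv2.cvtColor(s["pixels"],cv2.COLOR_RGB2BGR)
cv2.imwrite("pics/fin.png",cv2.resize(a[150:420,170:490],None,fx=2.4,fy=2.2))
E
```

```text
wrist 23.95 [ 0.5532 -0.2878  0.2216] [ 6.93718314e-05  8.12076360e-01 -5.83551173e-01 -9.62688972e-05]
0.77 [286. 122. 332. 282.] [ 563. -289.] [ 33. 124.] 17.8 zmax 0.037
scene 24.05 [ 0.5535 -0.2872  0.2203] [ 1.55014850e-04  8.12289534e-01 -5.83253382e-01 -1.08719604e-03]
0.89 [259. 266. 307. 307.] [658. 182.] [123.  32.] 84.4 zmax 0.044
0.62 [412. 177. 427. 214.] [ 559. -277.] [ 32. 151.] 17.9 zmax 0.039
top 24.15 [ 0.5538 -0.2871  0.2199] [ 2.19147924e-04  8.12411038e-01 -5.83083802e-01 -1.23958304e-03]
0.56 [235. 221. 286. 247.] [657. 182.] [121.  30.] 85.4 zmax 0.045
```

View pics/fin.png

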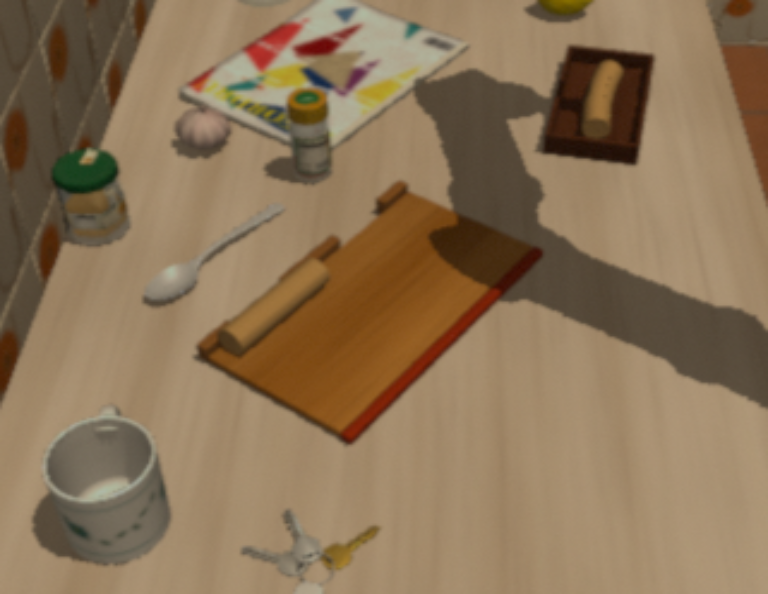

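The final view shows the bowed pin flat in the tray at (602,97) px and the true pin against the lip at (275,305) px. The mug, spoon and jar are where they were, so I hand the job in.

```bash
python3 -c "
from station import robot
print(robot.close_job())"
```

```text
the job is handed in; nothing more can be done
None
```

I rolled both pins to the lip, then put the bowed pin (the right one) flat in the tray and left the true one at the lip. The job is handed in; the hand-in returned no verdict.

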